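# Lock the welding jig's swing clamp with the T-key

## Task

Two T-handled hex keys stand in the tray. Take the larger one, lower it fully into the hex socket of the clamp on the welding jig and, with the key, turn it clockwise (seen from above) until the clamp's finger lies squarely across the square tube; do not push the finger round with the gripper. Let go and leave the key standing in the socket, and leave the smaller key standing where it is.

Things in the scene. Friction and masses are not known exactly. Their poses are not given: they have to be found in the camera images.
- key_grip (a point): Larger steel T-key (0.6 kg) upright in a low tray, walls 22 mm high. Point: centre of its bar, on the key's axis, 108 mm above its foot; x along the bar, z up. Bar 84 long, 16 wide, 18 high (mm); round stem 14 mm; the lowest 40 mm is the hex end, 34 mm across flats, foot tapered to 26 in the last 6 mm. Two opposite hex corners point along the bar.
- small_key_grip (a point): Bystander: smaller T-key upright in the tray's other half, about 130 mm away; which half varies. Point: centre of its bar (60 x 12 x 14 mm), 92 mm above its foot. Hex end 20 mm across flats, too small for the socket.
- socket (a point): Mouth centre of the hex socket, on its turning axis, 55 mm above the table, in a hex boss 72 mm wide on the jig's 15 mm plate. 58 mm across flats, narrowing at 45 degrees in 10 mm to 38; flat floor 35 mm down (key home: bar centre 73 mm above this point). x along the finger, z up. Key fits with its bar parallel to the finger or 60 or 120 degrees from it, play 15 degrees either way.
- clamp (a joint): Swing clamp, rad, growing clockwise from above. Its finger, a flat bar 26 mm wide, reaches 92 mm from the socket axis. 1.57: square across the fixed 30 mm square tube, whose centre line is 75 mm from that axis (it passes just over it). Starts open at 0.2 to 0.45; stop at 1.72. Friction 0.25 N m; stays where left.
Not all that is in view belongs to the job. What is shaped like the part that bears key_grip but purple is not meant. What is shaped like the part that bears small_key_grip but red is not meant.

How it is judged:
On the way, in this order (a step that is already met when the one before it is completed fails the run):
1. the larger key is down in the socket while the clamp is still open (horizontal distance between key_grip and socket below 0.025 m and z of key_grip in the frame of socket below 0.085 m and angle between key_grip's own z axis and vertical below 0.2 rad and value of joint clamp below 1.2 rad), for 0.1 s.
2. the finger has been turned across the tube with the key in the socket (horizontal distance between key_grip and socket below 0.025 m and z of key_grip in the frame of socket below 0.085 m and angle between key_grip's own z axis and vertical below 0.2 rad and value of joint clamp above 1.37 rad), for 0.2 s.
At the end, for the whole second after the job is handed in: The larger key stands at rest in the socket (bar centre under 85 mm above its mouth and within 25 mm of its axis, tilt under 0.2 rad), the clamp reads over 1.37 rad (1.57 is square across the tube), and the smaller key is upright (tilt under 0.3 rad) within 30 mm of its start (all of step 2 and linear speed of key below 0.02 m/s and angle between small_key_grip's own z axis and vertical below 0.3 rad and distance of small_key_grip from where it was at the start of the episode below 0.03 m); the robot touches nothing.
It fails at once if the gripper pushes the clamp or its finger with more than 6 N (contact force between the fingers and clamp above 6 N).
It also fails if it takes over 45 s, if anything falls off the work surface, if the arm or the gripper's body presses on something with over 40 N, if the wrist force passes 120 N, or if a joint passes its speed limit or range.

## Robot

A 6-joint arm with a two-finger parallel gripper is mounted at the origin on the work surface. World frame = base frame: x ahead of the robot, y to its left, z up, the work surface at z = 0. Lengths are in m, angles in rad, forces in N, time in s.
With the tool pointing down it reaches from about 0.375 to 0.9 m from the base axis. Payload 3.1 kg.
Tool frame: the origin (TCP) lies on the mounting face of the last link; the fingertips stand 182 mm ahead of it and the grasp point (between the pads) lies 164 mm ahead of it; z points along the fingers, y is the direction in which the jaws open and shut (so a half turn about z gives the same grasp; the last joint's range is limited). The gripper opens to 87 mm and grips with 3 to 60 N. Pads are 19 mm wide; open, the fingers measure 117 mm over their backs; the gripper's body (75 mm by 190 mm) begins 51 mm behind the grasp point.
Start: joints at [-1.47, 0.527, 1.433, -0, 1.181, -0.178], TCP at [0.172, -0.601, 0.405] pointing down, gripper open.
Joint ranges: [-3.08, 3.08], [-0.75, 2.2], [0.22, 2.44], [-1.43, 4.57], [0, 2.65], [-2.85, 2.85]. Speed limits (rad/s): [2.79, 2.79, 3.14, 3.14, 3.14, 3.14].

## Interface

Orientations are given as a unit quaternion [x, y, z, w].
In Python, from rig import robot, camera, camera_model gives the robot as it stands.
- The arm moves only by the tool drive_tool, never from a script. Its argument "plan" is a list that holds one entry, the list of rows, each a list of 6 numbers: the shift along the world's x, y, z in units of 2.5 cm (1.0 is 2.5 cm), then the turn, a rotation vector about the world's x, y, z in units of 6 degrees (1.0 is 6 degrees). A call has 1 to 8 rows; each row shifts and turns the commanded pose from where the row before left it; what a row does not reach is not made up. A row lasts 1/8 s, in which the tool goes at most 62.5 mm and 10.7 degrees, less where a joint would pass 70% of its speed; a pose out of reach is approached as far as the arm can. A call with a number of a shift or a turn outside -1 to 1 is refused whole. A call with a gripper value outside its range is refused whole. "grip" is the closure, from 0 (fully open) to 1 (shut), set as the call begins (left out, the last holds). The fingers move at their own pace and stop on an object; "force" is the grip in N (left out, the last holds). Time passes only in rows, so rows that do not move let the fingers close. It gives the time, the measured TCP pose, the force and the opening at its end, in the units of the state.
- robot.get_obs(): the state, without advancing time (a new reading comes with each control period).
- camera(name): name is "scene" or "top" or "wrist"; returns the picture (480x640x3 uint8, red, green, blue); there is no depth.
- camera_model(name): a dict with "K" (3x3 intrinsics, pixels), "k1" (the pictures are not rectified: a ray, as slopes to the right and down, at radius r is drawn at 1 + k1 r^2 times it, then the intrinsics apply), "world_to_cam" (4x4, takes a point from world to camera coordinates); the wrist camera has in their place "tool_from_camera" (4x4, takes a point from camera to tool coordinates, whose origin is the TCP and whose axes are the flange's). Camera axes: x right, y up, looking along -z (the intrinsics and any distortion apply to the point x, -y, -z); pixel columns grow to the right and rows downward; lengths in m; the calibration is good to about 2 mm. A picture is of the moment at which its call begins: read the wrist's pose just before it. camera_model takes no time and is no camera call.
- robot.hand_in(): hands the job in, once; it reports no verdict.
The state is a dict: "time": time; "q": joint angles; "joint_velocities": joint speeds; "joint_torque": joint torques, N m; "position": TCP position; "tool_rot": TCP orientation; "ft_force": force on the tool from outside, world axes, zero at the start; "moment": the same for the moment, N m; "grip_width": finger opening in m.
Only numpy, scipy, OpenCV 4.12 (cv2) and the standard library are available. Lean on these libraries where they do the work, as an engineer would, in place of code of your own. Each camera call takes 0.05 s, during which the arm holds its last target.

## Working session

There is one attempt and no reset: what is moved stays moved. The work goes in short steps, Python scripts to look and compute and a tool call to move; the robot and the scene stay as the last step left them, time stands still between calls to the robot, and variables do not carry over. Pictures are saved under pics/ and viewed, and the job is handed in when it is done.

Besides the shell and the picture viewer there is one more tool, called after ">>>" by a JSON object that holds its "op" and its "data". drive_tool: Moves the arm, as the interface text tells. Shifts and turns lie within -1 to 1; 1 stands for 2.5 cm of shift or 6 degrees of turn. Its arguments: {"type":"object","properties":{"plan":{"type":"array","items":{"type":"array","items":{"type":"array","items":{"type":"number","minimum":-1,"maximum":1}}}},"grip":{"type":"number"},"force":{"type":"number"}},"required":["plan"]}

```bash
ls; mkdir -p pics
python3 - <<'E'
from rig import robot,camera,camera_model
import cv2
print(robot.get_obs())
for n in ["scene","top","wrist"]:
    cv2.imwrite(f"pics/{n}0.png",camera(n)[:,:,::-1])
    print(n,camera_model(n))
E
```

```text
pics
{'time': 0.0, 'q': array([-1.47049844e+00,  5.28467348e-01,  1.43388268e+00,  1.51088088e-05,
        1.18142075e+00, -1.78506143e-01]), 'joint_velocities': array([-0.00075787, -0.00019272,  0.00044559, -0.00024505, -0.00177479,
       -0.00108111]), 'joint_torque': array([-8.53185520e-04, -4.40046108e+01, -1.76593530e+01,  6.31885557e-02,
        5.84216556e-02, -1.70309236e-04]), 'position': array([ 0.17199556, -0.60051494,  0.40377673]), 'tool_rot': array([ 9.90299076e-01,  1.38948028e-01,  4.95565002e-05, -1.08795822e-03]), 'ft_force': array([ 0.63167838,  1.31528615, -0.05302542]), 'moment': array([ 0.03931674, -0.00461613,  0.00688935]), 'grip_width': 0.08737858023690875}
scene {'K': array([[614.46138876,   0.        , 312.5455757 ],
       [  0.        , 614.46138876, 245.38162374],
       [  0.        ,   0.        ,   1.        ]]), 'k1': -0.111187703123715, 'world_to_cam': array([[ 0.31279172,  0.94979078, -0.00766845, -0.18194863],
       [-0.76245411,  0.2558949 ,  0.59429077,  0.33798611],
       [ 0.56641422, -0.1800424 ,  0.8042137 , -1.36199646],
       [ 0.     
[... 359 characters left out ...]
423, -0.514167  ],
       [-0.04502567,  0.03749451,  0.99828195, -0.92829049],
       [ 0.        ,  0.        ,  0.        ,  1.        ]])}
wrist {'K': array([[408.11163278,   0.        , 314.1259394 ],
       [  0.        , 408.11163278, 238.22746119],
       [  0.        ,   0.        ,   1.        ]]), 'k1': -0.039502986602905577, 'tool_from_camera': array([[ 6.09257876e-04,  9.67768477e-01,  2.51840832e-01,
         6.84457911e-02],
       [ 9.99999649e-01, -7.34660929e-04,  4.03921897e-04,
        -1.30380224e-03],
       [ 5.75920499e-04,  2.51840497e-01, -9.67768584e-01,
         1.98935278e-02],
       [ 0.00000000e+00,  0.00000000e+00,  0.00000000e+00,
         1.00000000e+00]])}
```

View pics/scene0.png

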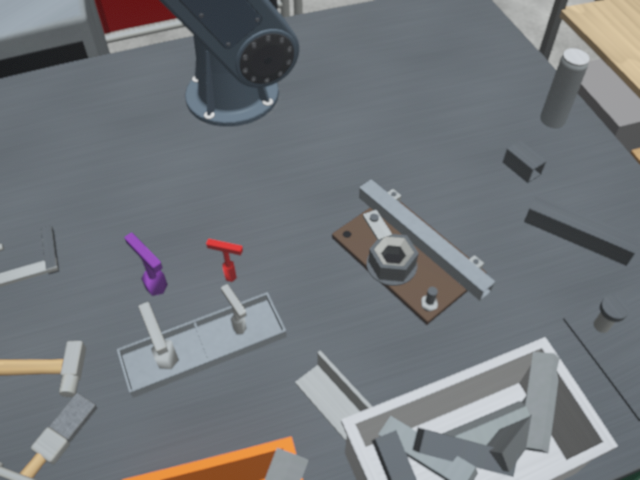

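View pics/top0.png

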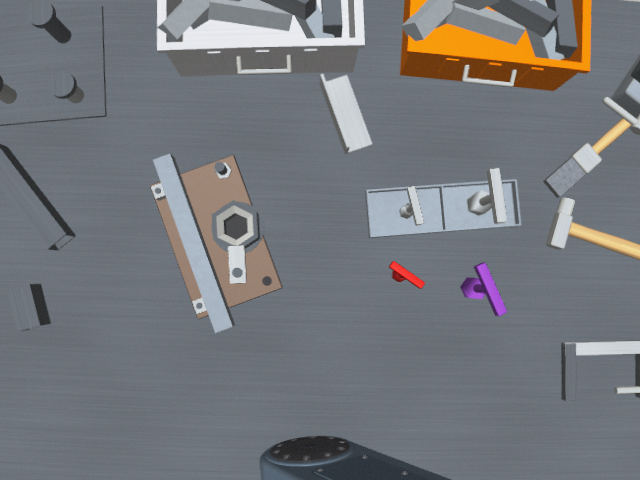

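View pics/wrist0.png

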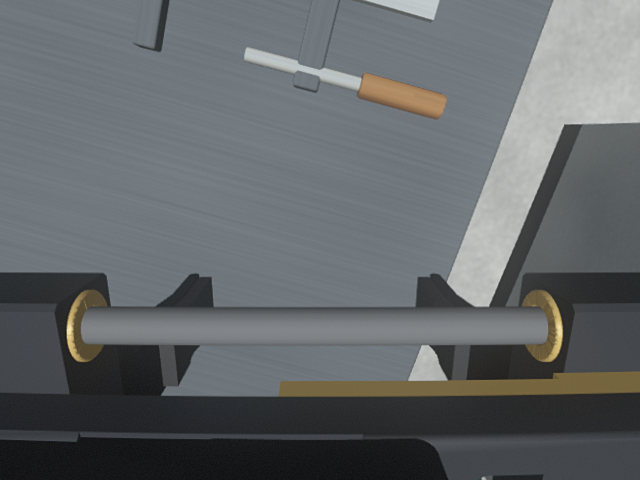

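Candidates (top picture): a grey key in the right half of the tray at (497,197), a grey shorter one in the left half at (415,205), and red (406,274) and purple (490,288) ones outside it. The longer grey one fits: it is steel and in the tray, while purple and red are ruled out. I'll confirm this in enlarged crops.

Run:
```python
import cv2,numpy as np
t=cv2.imread("pics/top0.png");s=cv2.imread("pics/scene0.png")
f=lambda im,x,y,w,h,k:cv2.resize(im[y:y+h,x:x+w],None,fx=k,fy=k,interpolation=cv2.INTER_CUBIC)
a=f(t,360,160,170,90,4.5);b=f(s,110,225,180,170,3.3)
cv2.imwrite("pics/c1.png",a);cv2.imwrite("pics/c2.png",b)
cv2.imwrite("pics/c3.png",f(t,145,145,150,195,3));cv2.imwrite("pics/c4.png",f(s,325,170,175,155,4))
```

```text
(no output)
```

View pics/c1.png

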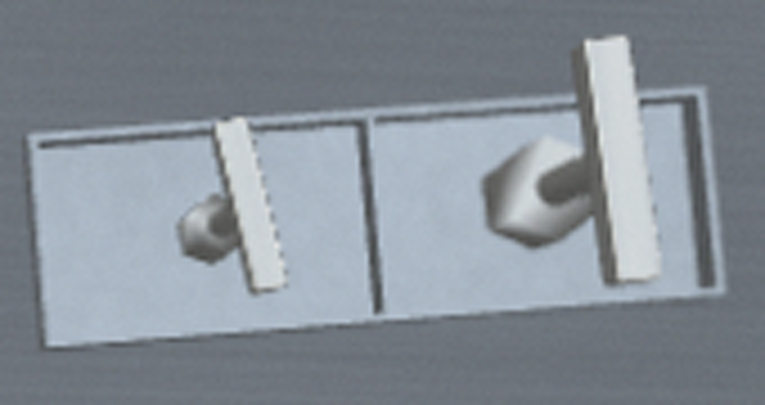

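View pics/c2.png

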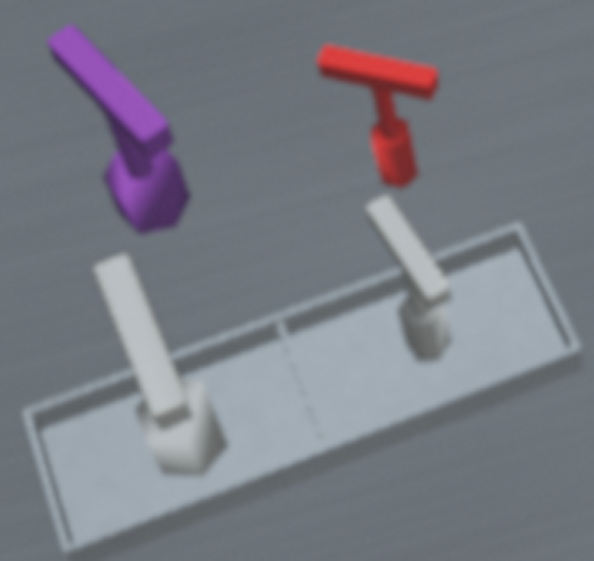

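View pics/c3.png

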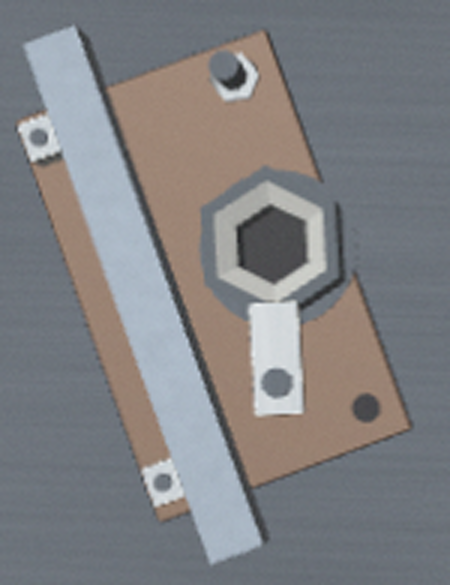

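View pics/c4.png

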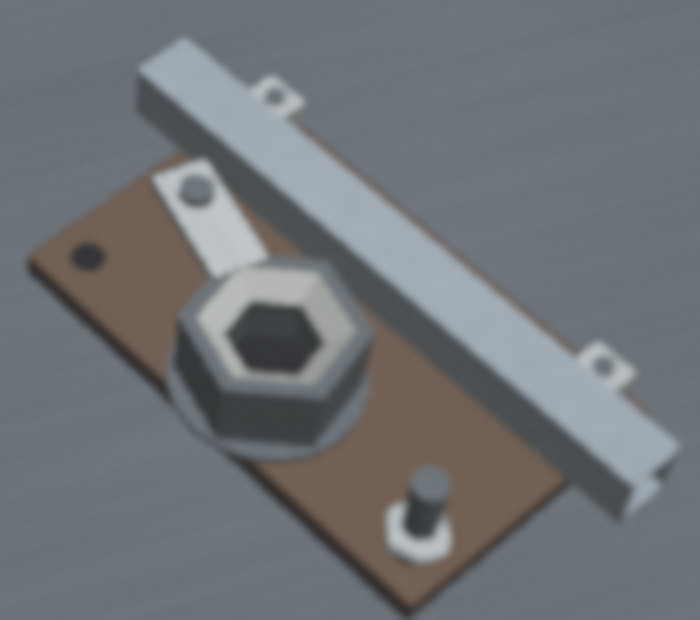

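The crop confirms the larger key at top (497,197), c1 (620,160): it has the bigger bar and hex end and sits in the tray's right half. The smaller one is at (415,205). Socket mouth is at top (235,226). Next I'll measure them.

```bash
cat > h.py <<'E'
import numpy as np,cv2
from rig import camera_model
def ray(n,uv,T=None):
    m=camera_model(n);K=m["K"];d=np.array([[m["k1"],0,0,0]][0],float)
    s=cv2.undistortPoints(np.array(uv,float).reshape(-1,1,2),K,d).reshape(-1,2)
    dc=np.c_[s[:,0],-s[:,1],-np.ones(len(s))]
    if n=="wrist": C=T@m["tool_from_camera"]
    else: C=np.linalg.inv(m["world_to_cam"])
    return C[:3,3],dc@C[:3,:3].T
def plane(n,uv,z,T=None):
    o,d=ray(n,uv,T);return o+d*((z-o[2])/d[:,2])[:,None]
def tri(u1,u2):
    o1,d1=ray("top",[u1]);o2,d2=ray("scene",[u2]);A=np.c_[d1[0],-d2[0]]
    l=np.linalg.lstsq(A,o2-o1,rcond=None)[0];p=o1+l[0]*d1[0];q=o2+l[1]*d2[0]
    return (p+q)/2,np.linalg.norm(p-q)
E
python3 - <<'E'
from h import *
np.set_printoptions(precision=4,suppress=True)
c=lambda P,k,x,y:[((u+.5)/k-.5+x,(v+.5)/k-.5+y) for u,v in P]
t=cv2.imread("pics/top0.png").astype(int);s=cv2.imread("pics/scene0.png").astype(int)
def comps(im,x,y,w,h,n):
    hsv=cv2.cvtColor(im.astype(np.uint8),cv2.COLOR_BGR2HSV)
    m=((hsv[...,2]>195)&(hsv[...,1]<22)).astype(np.uint8);mm=np.zeros_like(m);mm[y:y+h,x:x+w]=m[y:y+h,x:x+w]
    cs,_=cv2.findContours(mm,0,2)
    for k in cs:
        if cv2.contourArea(k)>60: print(n,cv2.contourArea(k),cv2.minAreaRect(k))
comps(t,360,160,170,90,"top");comps(s,110,225,180,170,"scene");comps(t,145,145,150,195,"topj")
# triangulate bar top corners
bt=c([(583,42),(625,37),(658,278),(607,283)],4.5,360,160)
bs=c([(157,412),(187,400),(127,252),(95,262)],3.3,110,225)
# top: up=+x ; scene: down = +x
bs2=[bs[0],bs[1],bs[2],bs[3]]
P=[]
for a,b in zip(bt,bs2):
    p,e=tri(a,b);P.append(p);print("bar",p,e)
P=np.array(P);print(P.mean(0))
for z in (.117,.12,.122):
    q=plane("top",bt,z);q2=plane("scene",bs2,z)
    print(z,q.mean(0),q2.mean(0)); 
    for r in(q,q2):
        d=(r[0]+r[1]-r[2]-r[3])/2;print(' len',np.linalg.norm(d),np.degrees(np.arctan2(d[1],d[0])))
# socket
hx=c([(270,180),(325,205),(325,264),(275,302),(217,268),(215,207)],3,145,145)
q=plane("top",hx,.055);print("mouth",q.mean(0),np.linalg.norm(q-q.mean(0),axis=1),np.degrees(np.arctan2(*(q-q.mean(0)).T[1::-1])))
hs=c([(238,264),(328,263),(371,331),(328,392),(220,388),(180,325)],4,325,170)
q=plane("scene",hs,.055);print("boss scene",q.mean(0),np.linalg.norm(q-q.mean(0),axis=1),np.degrees(np.arctan2(*(q-q.mean(0)).T[1::-1])))
hs=c([(252,265),(322,265),(353,325),(320,377),(230,375),(197,320)],4,325,170)
q=plane("scene",hs,.055);print("mouth scene",q.mean(0),np.linalg.norm(q-q.mean(0),axis=1),np.degrees(np.arctan2(*(q-q.mean(0)).T[1::-1])))
f=c([(250,303),(256,414),(298,303),(302,414)],3,145,145);q=plane("top",f,.05);print("finger",q)
for i in(0,2):
    d=q[i+1]-q[i];print(np.degrees(np.arctan2(d[1],d[0])))
f=c([(24,45),(210,563),(76,26),(265,545)],3,145,145);q=plane("top",f,.045);print("tube",q)
for i in(0,2):
    d=q[i+1]-q[i];print(np.degrees(np.arctan2(d[1],d[0])))
f=c([(215,122),(247,118),(287,286),(253,292)],4.5,360,160);print("small",plane("top",f,.1).mean(0),plane("top",f,.1))
E
```

```text
top 64.5 ((478.6600036621094, 199.1199951171875), (7.600000858306885, 21.000001907348633), 36.869895935058594)
top 200.0 ((415.2941589355469, 204.67648315429688), (37.83555603027344, 6.548461437225342), 75.96376037597656)
top 439.0 ((498.179931640625, 194.75999450683594), (53.315853118896484, 9.475231170654297), 81.8698959350586)
topj 110.0 ((199.0, 305.5), (12.874526023864746, 10.18257999420166), 69.44395446777344)
topj 511.0 ((236.7413787841797, 264.1034851074219), (37.05359649658203, 15.678780555725098), 86.633544921875)
topj 101.5 ((247.10003662109375, 231.800048828125), (10.733125686645508, 31.752164840698242), 26.56505012512207)
topj 104.5 ((157.45001220703125, 190.35000610351562), (11.70042610168457, 10.75174331665039), 71.56504821777344)
bar [ 0.6426 -0.2455  0.112 ] 0.01111636303800889
bar [ 0.6445 -0.2423  0.1273] 0.013865819115639583
bar [ 0.5633 -0.2544  0.1274] 0.013246543809496844
bar [ 0.5595 -0.2572  0.111 ] 0.015921778068096012
[ 0.6025 -0.2499  0.1194]
0.117 [ 0.6027 -0.2508  0.117 ] [ 0.6011 -0.2501  0.117 ]
 len 0.0829217024372004 7.218705410497154
 len 0.08377292
[... 447 characters left out ...]
scene [0.5511 0.1551 0.055 ] [0.0361 0.0414 0.0394 0.0383 0.0409 0.0412] [-174.6985  125.7157   67.9265   10.3041  -58.299  -109.5579]
mouth scene [0.5485 0.1569 0.055 ] [0.031  0.036  0.0312 0.0326 0.0359 0.0347] [ 179.2827  126.4565   67.1686    8.6665  -57.355  -109.0375]
finger [[0.5178 0.1646 0.05  ]
 [0.4585 0.1595 0.05  ]
 [0.5185 0.1389 0.05  ]
 [0.4591 0.1349 0.05  ]]
-175.09692350113832
-176.1911696076455
tube [[0.6553 0.2934 0.045 ]
 [0.378  0.1825 0.045 ]
 [0.6665 0.2654 0.045 ]
 [0.3884 0.1533 0.045 ]]
-158.19985017226026
-158.0348364859385
small [ 0.5856 -0.1275  0.1   ] [[ 0.6136 -0.1148  0.1   ]
 [ 0.6154 -0.1259  0.1   ]
 [ 0.5579 -0.1406  0.1   ]
 [ 0.5555 -0.1288  0.1   ]]
```

The larger key's bar centre is at about (0.602, -0.250, 0.111) with the bar at about 8°. The socket is at about (0.552, 0.154), the finger points at 184.4°, and the tube normal is at 112°, so the clamp reads about 0.31. Joint 6 only allows the whole clockwise turn if I grip with tool yaw near 188°, so I turn the tool ccw on the way.

>>> {"op": "drive_tool", "data": {"plan": [[[0.7,0.58,0,0,0,1],[0.7,0.58,0,0,0,1],[0.7,0.58,0,0,0,1],[0.7,0.58,0,0,0,1],[0.7,0.58,0,0,0,1],[0.7,0.58,0,0,0,1],[0.7,0.58,0,0,0,1],[0.7,0.58,0,0,0,1]]], "grip": 0, "force": 50}}

```text
time: 1.15
position: [0.3125, -0.4842, 0.4044]
tool_rot: [0.847, 0.531, 0.0, -0.0]
ft_force: [-0.5, -0.8, 0.0]
grip_width: 0.0871
```

>>> {"op": "drive_tool", "data": {"plan": [[[0.7,0.58,0,0,0,1],[0.7,0.58,0,0,0,1],[0.7,0.58,0,0,0,1],[0.7,0.58,0,0,0,1],[0.7,0.58,0,0,0,1],[0.7,0.58,0,0,0,1],[0.7,0.58,0,0,0,1],[0.7,0.58,0,0,0,1]]]}}

```text
time: 2.15
position: [0.4525, -0.3682, 0.4044]
tool_rot: [0.558, 0.83, 0.0, -0.0]
ft_force: [0.4, -0.1, -0.1]
grip_width: 0.0867
```

>>> {"op": "drive_tool", "data": {"plan": [[[0.7,0.58,0,0,0,1],[0.7,0.58,0,0,0,1],[0.7,0.58,0,0,0,1],[0.7,0.58,0,0,0,1],[0.7,0.58,0,0,0,1],[0.7,0.58,0,0,0,1],[0.7,0.58,0,0,0,1],[0.7,0.58,0,0,0,1]]]}}

```text
time: 3.15
position: [0.5925, -0.2522, 0.4043]
tool_rot: [0.172, 0.985, 0.0, -0.0]
ft_force: [-0.2, -0.1, -0.8]
grip_width: 0.0871
```

>>> {"op": "drive_tool", "data": {"plan": [[[0.4,0.1,-0.4,0,0,1],[0,0,-0.4,0,0,1],[0,0,-0.4,0,0,1],[0,0,-0.4,0,0,1],[0,0,0,0,0,0.67],[0,0,0,0,0,0],[0,0,0,0,0,0]]]}}

```text
time: 4.03
position: [0.602, -0.2503, 0.3647]
tool_rot: [-0.069, 0.998, 0.0, -0.0]
ft_force: [-0.0, 0.7, -0.7]
grip_width: 0.0871
```

```bash
cat >> h.py <<'E'
from scipy.spatial.transform import Rotation as R
def pose(o):
    T=np.eye(4);T[:3,:3]=R.from_quat(o["tool_rot"]).as_matrix();T[:3,3]=o["position"];return T
def st(o):
    T=pose(o);print("t",round(o["time"],2),"p",o["position"].round(4),"yaw",np.degrees(np.arctan2(T[1,0],T[0,0])).round(2),"z",T[:3,2].round(3),"F",o["ft_force"].round(1),"M",o["moment"].round(2),"w",round(o["grip_width"],4),"q",o["q"].round(2))
    return T
E
python3 - <<'E'
from h import *
from rig import robot,camera
T=st(robot.get_obs());np.save("T1.npy",T)
cv2.imwrite("pics/w1.png",camera("wrist")[:,:,::-1])
E
```

```text
t 4.03 p [ 0.602  -0.2503  0.3647] yaw -172.06 z [-0.  0. -1.] F [-0.   0.7 -0.7] M [ 0.18 -0.11 -0.02] w 0.0871 q [-0.57  0.61  1.4   0.    1.13 -2.27]
```

View pics/w1.png

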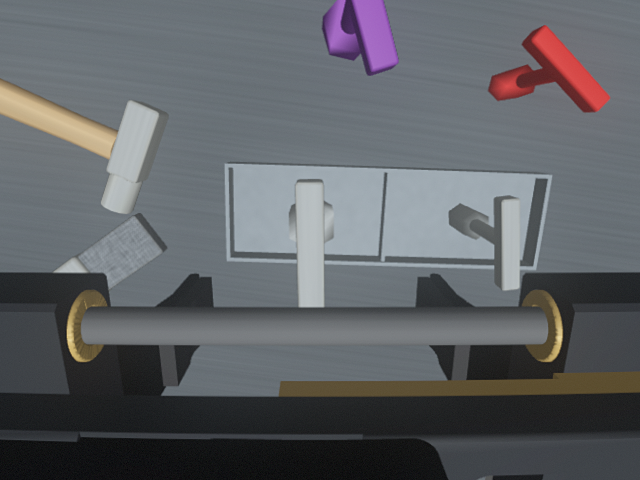

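The wrist view shows the bar vertical at column ~310 (optical centre 314), so yaw fits and it is about 2–3 mm off towards -y. Next: descend and grip.

>>> {"op": "drive_tool", "data": {"plan": [[[0,-0.07,-0.8,0,0,0],[0,0,-0.8,0,0,0],[0,0,-0.8,0,0,0],[0,0,-0.6,0,0,0],[0,0,-0.4,0,0,0],[0,0,-0.16,0,0,0],[0,0,0,0,0,0]]]}}

```text
time: 4.95
position: [0.6022, -0.2522, 0.2759]
tool_rot: [-0.07, 0.998, -0.0, 0.0]
ft_force: [1.1, -0.5, 1.0]
grip_width: 0.0868
```

>>> {"op": "drive_tool", "data": {"plan": [[[0,0,0,0,0,0],[0,0,0,0,0,0],[0,0,0,0,0,0],[0,0,0,0,0,0],[0,0,0,0,0,0],[0,0,0,0,0,0]]], "grip": 1, "force": 50}}

```text
time: 5.7
position: [0.602, -0.2521, 0.2757]
tool_rot: [-0.07, 0.998, 0.0, -0.0]
ft_force: [0.4, -0.1, 0.2]
grip_width: 0.0349
```

Run:
```python
from h import *
from rig import robot,camera
st(robot.get_obs())
a=camera("scene")[:,:,::-1]
cv2.imwrite("pics/s2.png",cv2.resize(a[180:400,80:300],None,fx=2.7,fy=2.7))
```

```text
t 5.7 p [ 0.602  -0.2521  0.2757] yaw -172.01 z [-0.  0. -1.] F [ 0.4 -0.1  0.2] M [ 0.1  -0.07  0.  ] w 0.0349 q [-0.57  0.72  1.46 -0.    0.96 -2.28]
```

View pics/s2.png

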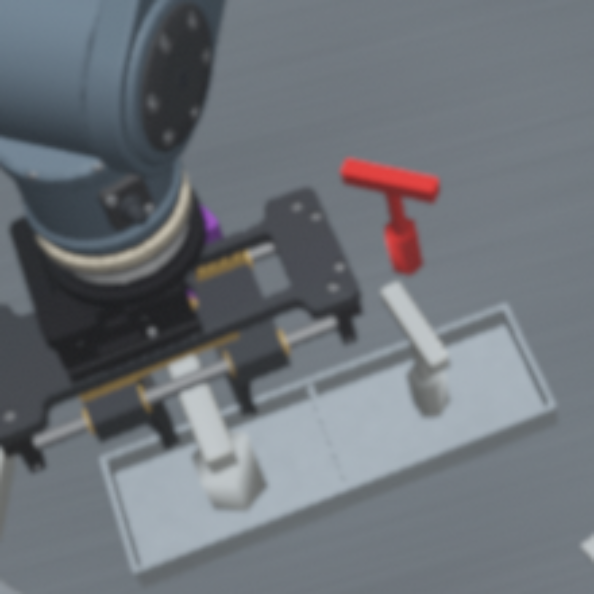

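The jaws are still closing, centred around the bar.

>>> {"op": "drive_tool", "data": {"plan": [[[0,0,0,0,0,0],[0,0,0,0,0,0],[0,0,0,0,0,0],[0,0,0,0,0,0],[0,0,0,0,0,0]]]}}

```text
time: 6.38
position: [0.602, -0.2522, 0.2758]
tool_rot: [-0.07, 0.998, -0.0, 0.0]
ft_force: [0.3, -0.6, -0.6]
grip_width: 0.0156
```

>>> {"op": "drive_tool", "data": {"plan": [[[0,0,0.3,0,0,0],[0,0,0.7,0,0,0],[0,0,0.9,0,0,0],[0,0,0.9,0,0,0],[0,0,0.9,0,0,0],[0,0,0.9,0,0,0],[0,0,0.4,0,0,0],[0,0,0,0,0,0]]]}}

```text
time: 7.38
position: [0.602, -0.252, 0.4016]
tool_rot: [-0.07, 0.998, -0.0, 0.001]
ft_force: [-0.4, 0.3, -7.3]
grip_width: 0.0156
```

Run:
```python
from h import *
from rig import robot,camera
st(robot.get_obs())
a=camera("scene")[:,:,::-1]
cv2.imwrite("pics/s3.png",cv2.resize(a[130:370,80:300],None,fx=2.5,fy=2.5))
T=st(robot.get_obs());np.save("T3.npy",T)
cv2.imwrite("pics/w3.png",camera("wrist")[:,:,::-1])
```

```text
t 7.38 p [ 0.602  -0.252   0.4016] yaw -172.0 z [ 0.001 -0.001 -1.   ] F [-0.4  0.3 -7.3] M [ 0.15 -0.13 -0.01] w 0.0156 q [-0.57  0.57  1.36  0.    1.21 -2.28]
t 7.42 p [ 0.6017 -0.2519  0.4005] yaw -172.0 z [-0.001  0.    -1.   ] F [-0.1 -0.3 -7.3] M [ 0.12 -0.16 -0.01] w 0.0154 q [-0.57  0.57  1.36  0.    1.21 -2.28]
```

View pics/s3.png

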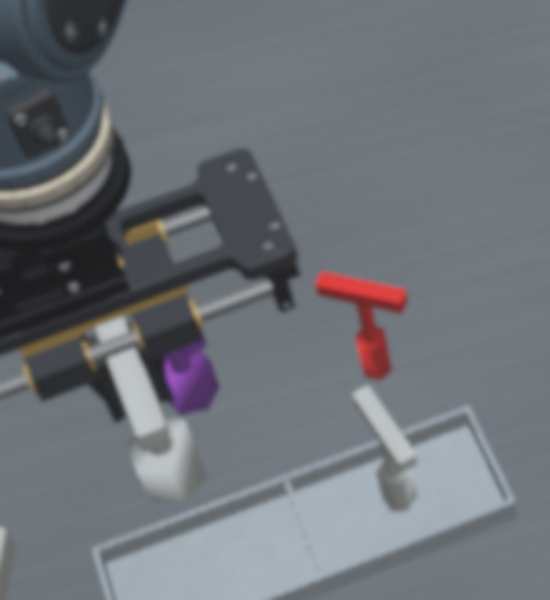

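View pics/w3.png

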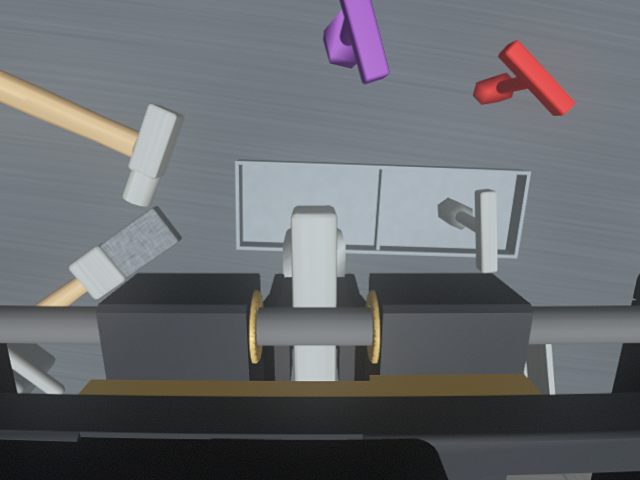

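Key lifted and hanging straight (7.3 N, width 15.6 mm); the smaller key is untouched. I check where the key sits along the jaws from the bar's end (wrist row ~207–213).

Run:
```python
from h import *
m=camera_model("wrist");C=m["tool_from_camera"]
for zt in (.155,.173):
  for v in (206,209,213,217):
    s=cv2.undistortPoints(np.array([[[314.,v]]]),m["K"],np.array([m["k1"],0,0,0])).ravel()
    d=C[:3,:3]@[s[0],-s[1],-1];o=C[:3,3];print(zt,v,(o+d*(zt-o[2])/d[2]).round(4))
a=cv2.imread("pics/w3.png")
cv2.imwrite("pics/w3c.png",cv2.resize(a[195:300,250:380],None,fx=5,fy=5,interpolation=cv2.INTER_CUBIC))
```

```text
0.155 206 [0.0448 0.0013 0.155 ]
0.155 209 [0.0438 0.0013 0.155 ]
0.155 213 [0.0424 0.0013 0.155 ]
0.155 217 [0.041  0.0013 0.155 ]
0.173 206 [0.0416 0.0013 0.173 ]
0.173 209 [0.0405 0.0013 0.173 ]
0.173 213 [0.0389 0.0013 0.173 ]
0.173 217 [0.0373 0.0013 0.173 ]
```

View pics/w3c.png

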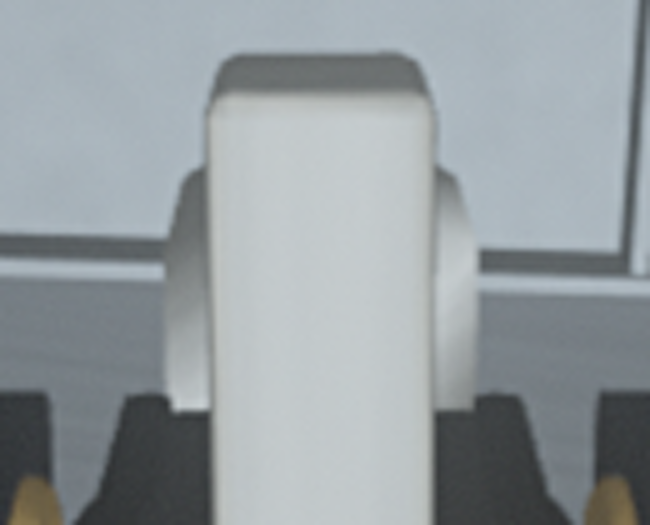

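The bar end at row 213.6 gives tool x = 42 mm, so the key's axis is on the grasp point. Next I carry it to above the socket, turning by -3.6°.

>>> {"op": "drive_tool", "data": {"plan": [[[0,0.3,0.1,0,0,0],[-0.1,0.6,0.1,0,0,0],[-0.1,0.9,0,0,0,0],[-0.1,0.9,0,0,0,0],[-0.1,0.9,0,0,0,0],[-0.1,0.9,0,0,0,0],[-0.1,0.9,0,0,0,0],[-0.1,0.9,0,0,0,0]]]}}

```text
time: 8.48
position: [0.5843, -0.093, 0.4059]
tool_rot: [-0.07, 0.998, -0.0, 0.0]
ft_force: [-0.4, 0.1, -8.0]
grip_width: 0.0156
```

>>> {"op": "drive_tool", "data": {"plan": [[[-0.1,0.9,0,0,0,-0.1],[-0.1,0.9,0,0,0,-0.1],[-0.1,0.9,0,0,0,-0.1],[-0.1,0.9,0,0,0,-0.1],[-0.1,0.9,0,0,0,-0.1],[-0.1,0.9,0,0,0,-0.1],[-0.1,0.9,0,0,0,0],[-0.1,0.9,0,0,0,0]]]}}

```text
time: 9.48
position: [0.5642, 0.0868, 0.4059]
tool_rot: [-0.038, 0.999, -0.0, 0.0]
ft_force: [0.3, 0.0, -7.5]
grip_width: 0.0154
```

>>> {"op": "drive_tool", "data": {"plan": [[[-0.1,0.9,0,0,0,0],[-0.1,0.7,0,0,0,0],[-0.1,0.5,0,0,0,0],[-0.1,0.26,0,0,0,0],[-0.1,0,0,0,0,0],[0,0,0,0,0,0]]]}}

```text
time: 10.22
position: [0.5519, 0.1439, 0.4057]
tool_rot: [-0.038, 0.999, -0.0, -0.0]
ft_force: [-0.2, 0.4, -6.5]
grip_width: 0.0156
```

Run:
```python
from h import *
from rig import robot,camera
T=st(robot.get_obs());np.save("T4.npy",T)
cv2.imwrite("pics/w4.png",camera("wrist")[:,:,::-1])
a=camera("scene")[:,:,::-1]
cv2.imwrite("pics/s4.png",cv2.resize(a[80:340,260:520],None,fx=2.3,fy=2.3))
```

```text
t 10.22 p [0.5519 0.1439 0.4057] yaw -175.63 z [-0.    -0.001 -1.   ] F [-0.2  0.4 -6.5] M [ 0.1  -0.2  -0.01] w 0.0156 q [ 0.06  0.45  1.57 -0.    1.12 -1.59]
```

View pics/w4.png

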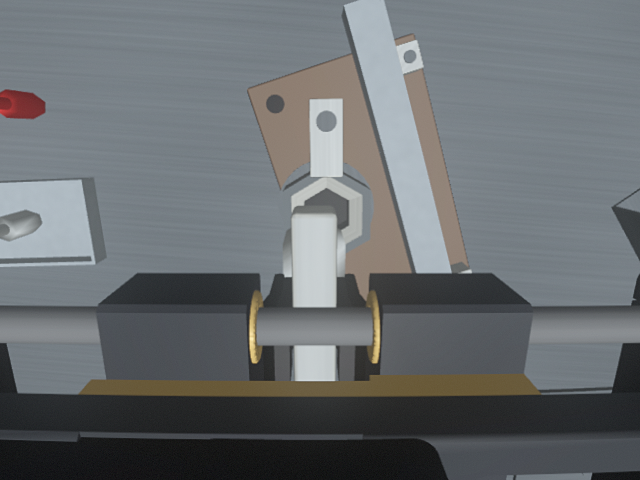

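View pics/s4.png

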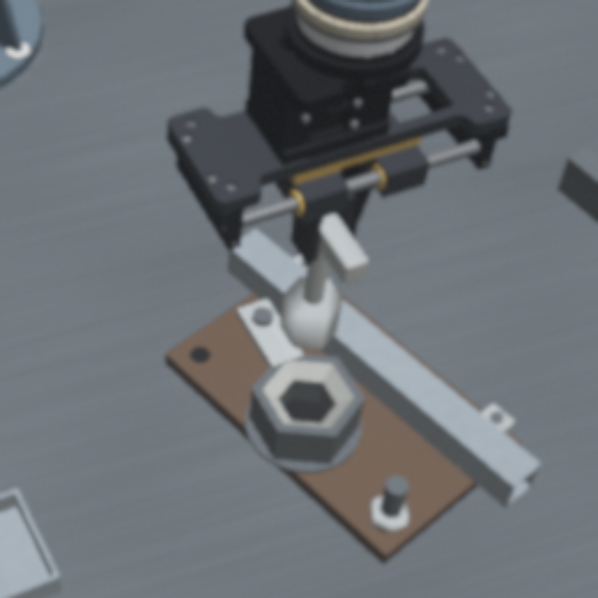

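Wrist view: socket mouth top corner at (327,178) with its sides at columns 291 and 363. The finger is vertical at column 327, so yaw matches. Measuring the remaining offset:

Run:
```python
from h import *
T=np.load("T4.npy")
p=plane("wrist",[(327,178),(363,193),(291,193),(362.5,236)],.055,T);print(p.round(4))
a=np.radians(184.4);u=np.array([np.cos(a),np.sin(a)])
# corner on finger side is at +33.5mm*u
print("c from top corner",p[0,:2]-.0335*u, "from side pair", (p[1,:2]+p[2,:2])/2-.0335/2*u)
f=plane("wrist",[(310,99),(311,177),(343,99),(343,177)],.05,T);d=f[0]-f[1];e=f[2]-f[3];print(np.degrees(np.arctan2(d[1],d[0])),np.degrees(np.arctan2(e[1],e[0])),f.mean(0))
t=plane("wrist",[(344,8),(412,270),(384,0),(451,268)],.045,T)
for i in(0,2):
  d=t[i]-t[i+1];print("tube",np.degrees(np.arctan2(d[1],d[0])))
```

```text
[[0.5178 0.153  0.055 ]
 [0.5276 0.1833 0.055 ]
 [0.5322 0.1248 0.055 ]
 [0.5636 0.1867 0.055 ]]
c from top corner [0.55117381 0.15559026] from side pair [0.54659168 0.15534021]
-174.96334910599617 -174.6605436006004 [0.48709048 0.15039157 0.05      ]
tube -158.7408242514543
tube -158.00233191730578
```

>>> {"op": "drive_tool", "data": {"plan": [[[-0.05,0.44,0,0,0,0],[0,0,-0.5,0,0,0],[0,0,-0.7,0,0,0],[0,0,-0.7,0,0,0],[0,0,-0.5,0,0,0],[0,0,-0.3,0,0,0],[0,0,-0.3,0,0,0],[0,0,0,0,0,0]]]}}

```text
time: 11.32
position: [0.5507, 0.1554, 0.3304]
tool_rot: [-0.038, 0.999, -0.0, -0.0]
ft_force: [0.0, -0.5, -6.7]
grip_width: 0.0152
```

Run:
```python
from h import *
from rig import robot,camera
T=st(robot.get_obs())
a=camera("scene")[:,:,::-1]
cv2.imwrite("pics/s5.png",cv2.resize(a[80:340,260:520],None,fx=2.3,fy=2.3))
```

```text
t 11.32 p [0.5507 0.1554 0.3304] yaw -175.61 z [-0.001 -0.    -1.   ] F [ 0.  -0.5 -6.7] M [ 0.07 -0.09  0.01] w 0.0152 q [ 0.08  0.55  1.64 -0.    0.95 -1.57]
```

View pics/s5.png

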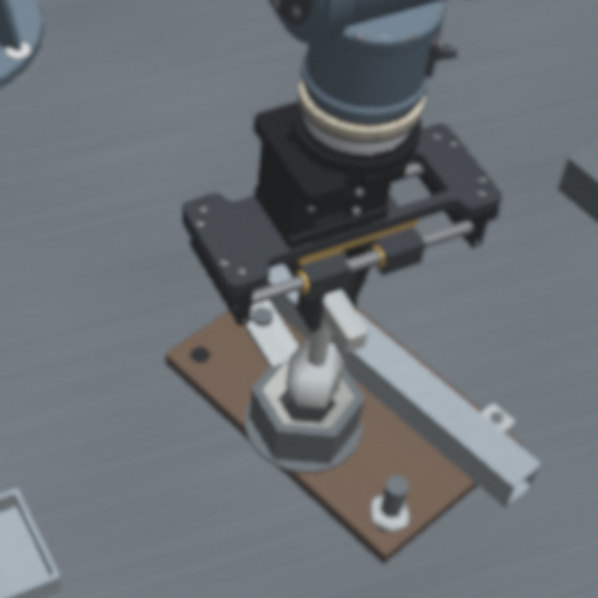

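The foot is centred at the mouth. Next: lower it slowly.

>>> {"op": "drive_tool", "data": {"plan": [[[0,0,-0.3,0,0,0],[0,0,-0.3,0,0,0],[0,0,-0.2,0,0,0],[0,0,-0.2,0,0,0],[0,0,-0.2,0,0,0],[0,0,0,0,0,0]]]}}

```text
time: 12.12
position: [0.5507, 0.1554, 0.3002]
tool_rot: [-0.038, 0.999, 0.0, -0.0]
ft_force: [0.3, 0.9, -7.2]
grip_width: 0.0152
```

>>> {"op": "drive_tool", "data": {"plan": [[[0,0,-0.12,0,0,0],[0,0,-0.12,0,0,0],[0,0,0,0,0,0]]]}}

```text
time: 12.5
position: [0.5507, 0.1554, 0.2945]
tool_rot: [-0.038, 0.999, 0.0, -0.0]
ft_force: [-0.4, -0.9, -7.9]
grip_width: 0.0153
```

>>> {"op": "drive_tool", "data": {"plan": [[[0,0,-0.05,0,0,0],[0,0,-0.04,0,0,0],[0,0,0,0,0,0]]]}}

```text
time: 12.88
position: [0.5508, 0.1554, 0.2927]
tool_rot: [-0.038, 0.999, -0.0, 0.0]
ft_force: [-1.5, -1.1, -4.7]
grip_width: 0.0153
```

Run:
```python
from h import *
from rig import robot,camera
T=st(robot.get_obs())
a=camera("scene")[:,:,::-1]
cv2.imwrite("pics/s6.png",cv2.resize(a[80:340,260:520],None,fx=2.3,fy=2.3))
cv2.imwrite("pics/w6.png",camera("wrist")[:,:,::-1])
```

```text
t 12.88 p [0.5508 0.1554 0.2927] yaw -175.6 z [ 0. -0. -1.] F [-1.5 -1.1 -4.7] M [-0.04  0.17 -0.  ] w 0.0153 q [ 0.08  0.61  1.67 -0.    0.87 -1.57]
```

View pics/s6.png

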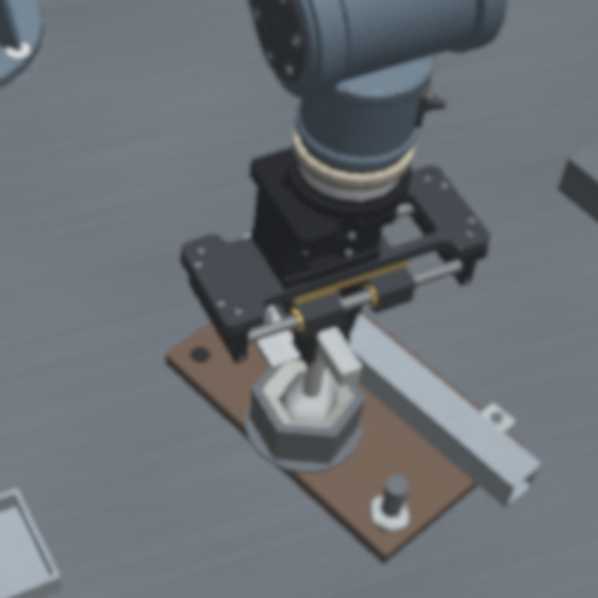

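View pics/w6.png

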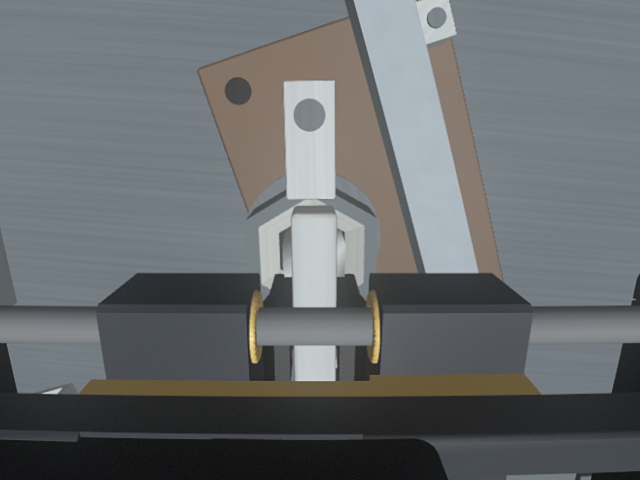

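The key is home (touching the floor, weight partly off), centred, with the finger still open. Next: turn clockwise.

>>> {"op": "drive_tool", "data": {"plan": [[[0,0,0,0,0,-0.6],[0,0,0,0,0,-0.8],[0,0,0,0,0,-0.8],[0,0,0,0,0,-0.8],[0,0,0,0,0,-0.8],[0,0,0,0,0,-0.8],[0,0,0,0,0,-0.8],[0,0,0,0,0,-0.6]]]}}

```text
time: 13.98
position: [0.5502, 0.1549, 0.2928]
tool_rot: [0.272, 0.962, -0.001, -0.001]
ft_force: [-2.8, -2.7, -2.3]
grip_width: 0.0157
```

Run:
```python
from h import *
from rig import robot,camera
T=st(robot.get_obs())
cv2.imwrite("pics/w7.png",camera("wrist")[:,:,::-1])
```

```text
t 13.97 p [0.5502 0.1549 0.2928] yaw 148.38 z [-0.002 -0.002 -1.   ] F [-2.8 -2.7 -2.3] M [-0.56  0.47  0.26] w 0.0157 q [ 0.08  0.61  1.67 -0.    0.87 -0.94]
```

View pics/w7.png

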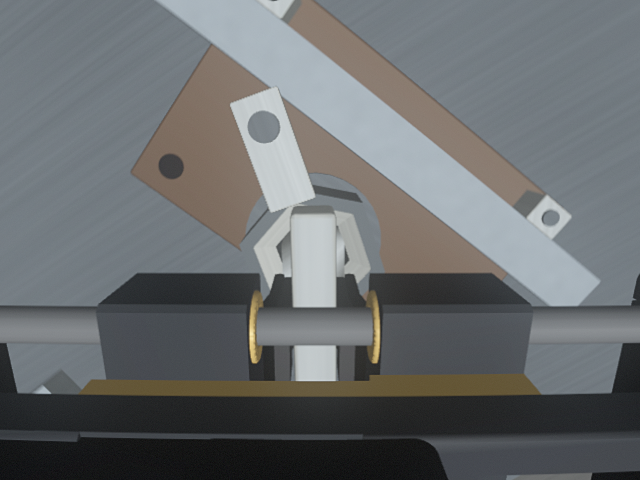

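The finger follows, lagging about 18° (play), moment 0.26 N m as expected. Continuing about 48°.

>>> {"op": "drive_tool", "data": {"plan": [[[0,0,0,0,0,-1],[0,0,0,0,0,-1],[0,0,0,0,0,-1],[0,0,0,0,0,-1],[0,0,0,0,0,-1],[0,0,0,0,0,-1],[0,0,0,0,0,-1],[0,0,0,0,0,-1]]]}}

```text
time: 15.02
position: [0.5503, 0.1549, 0.2928]
tool_rot: [0.64, 0.768, -0.001, -0.0]
ft_force: [-3.0, -3.3, -1.0]
grip_width: 0.0158
```

Run:
```python
from h import *
from rig import robot,camera
T=st(robot.get_obs());np.save("T8.npy",T)
cv2.imwrite("pics/w8.png",camera("wrist")[:,:,::-1])
```

```text
t 15.03 p [0.5503 0.1549 0.2928] yaw 100.35 z [-0.002 -0.002 -1.   ] F [-3.  -3.3 -1. ] M [-0.7   0.55  0.24] w 0.0158 q [ 0.08  0.61  1.67 -0.    0.87 -0.1 ]
```

View pics/w8.png

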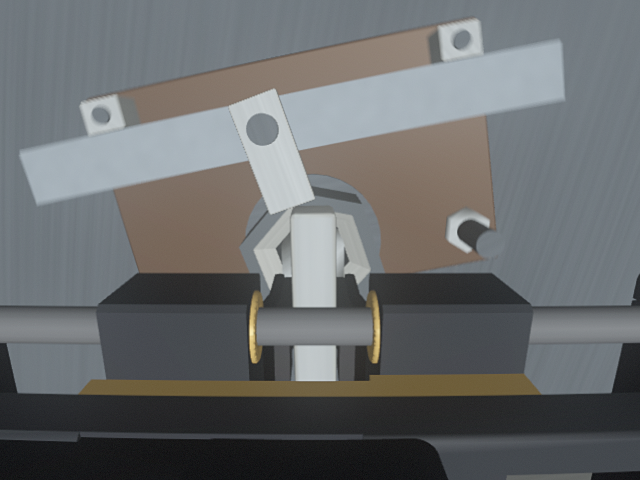

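Run:
```python
from h import *
T=np.load("T8.npy")
a=lambda p,q,z:(lambda P:np.degrees(np.arctan2(*(P[1]-P[0])[1::-1])))(plane("wrist",[p,q],z,T))
print("finger",a((272,214),(229,105),.05),a((314,199),(276,89),.05))
print("tube",a((21,151),(561,40),.045),a((38,205),(564,99),.045))
```

```text
finger 120.35457683258501 119.26781325191355
tube 21.364598752800298 21.540759164706035
```

The finger is at 119.8° and square is 111.5°, so about 8.2° more (1.37 units).

>>> {"op": "drive_tool", "data": {"plan": [[[0,0,0,0,0,-0.6],[0,0,0,0,0,-0.5],[0,0,0,0,0,-0.27],[0,0,0,0,0,0],[0,0,0,0,0,0]]]}}

```text
time: 15.7
position: [0.5504, 0.155, 0.2928]
tool_rot: [0.693, 0.721, -0.001, -0.0]
ft_force: [-2.9, -5.0, 0.6]
grip_width: 0.0156
```

Run:
```python
from h import *
from rig import robot,camera
T=st(robot.get_obs());np.save("T9.npy",T)
cv2.imwrite("pics/w9.png",camera("wrist")[:,:,::-1])
```

```text
t 15.7 p [0.5504 0.155  0.2928] yaw 92.33 z [-0.001 -0.001 -1.   ] F [-2.9 -5.   0.6] M [-0.87  0.74  0.2 ] w 0.0156 q [ 0.08  0.61  1.67 -0.    0.87  0.04]
```

View pics/w9.png

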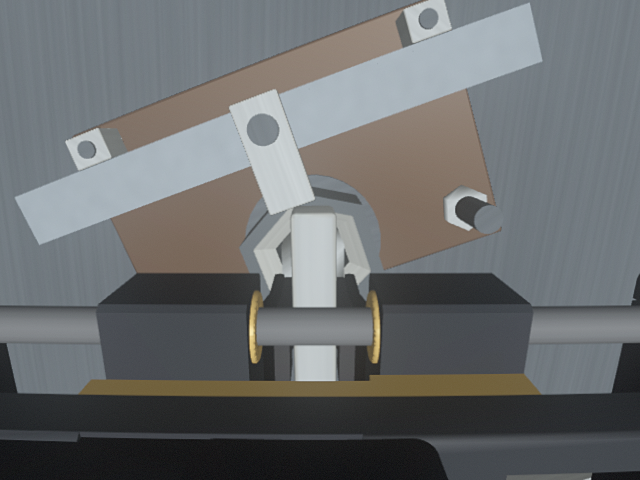

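The finger is square across the tube: finger edge (229,105)–(272,214), tube edge (15,197)–(528,4). Next I open the jaws and rise.

>>> {"op": "drive_tool", "data": {"plan": [[[0,0,0,0,0,0],[0,0,0,0,0,0],[0,0,0,0,0,0],[0,0,0,0,0,0],[0,0,0,0,0,0],[0,0,0,0,0,0]]], "grip": 0}}

```text
time: 16.5
position: [0.5508, 0.1555, 0.2925]
tool_rot: [0.694, 0.72, 0.0, 0.0]
ft_force: [1.1, 0.3, -0.2]
grip_width: 0.0674
```

>>> {"op": "drive_tool", "data": {"plan": [[[0,0,0,0,0,0],[0,0,0.3,0,0,0],[0,0,0.6,0,0,0],[0,0,0.8,0,0,0],[0,0,0.8,0,0,0],[0,0,0.8,0,0,0],[0,0,0.8,0,0,0],[0,0,0,0,0,0]]]}}

```text
time: 17.5
position: [0.5512, 0.1555, 0.3976]
tool_rot: [0.694, 0.72, 0.002, 0.002]
ft_force: [0.6, -0.4, 0.2]
grip_width: 0.0867
```

Run:
```python
from h import *
from rig import robot,camera
T=st(robot.get_obs());np.save("T10.npy",T)
cv2.imwrite("pics/w10.png",camera("wrist")[:,:,::-1])
cv2.imwrite("pics/s10.png",camera("scene")[:,:,::-1])
```

```text
t 17.5 p [0.5512 0.1555 0.3976] yaw 92.18 z [ 0.006  0.    -1.   ] F [ 0.6 -0.4  0.2] M [-0.04 -0.09  0.02] w 0.0867 q [ 0.08  0.46  1.58 -0.    1.1   0.04]
```

View pics/w10.png

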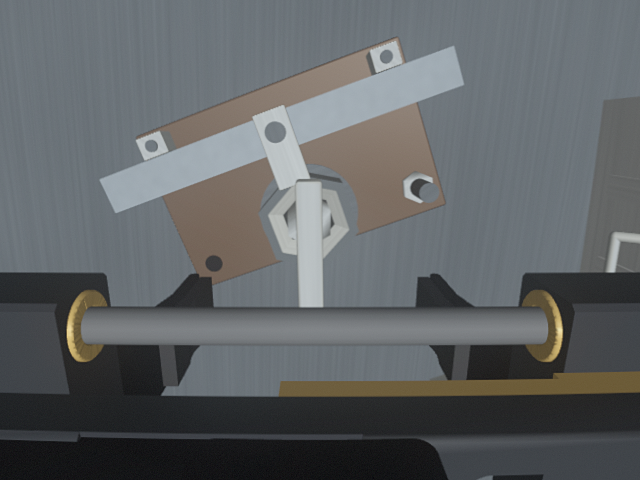

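View pics/s10.png

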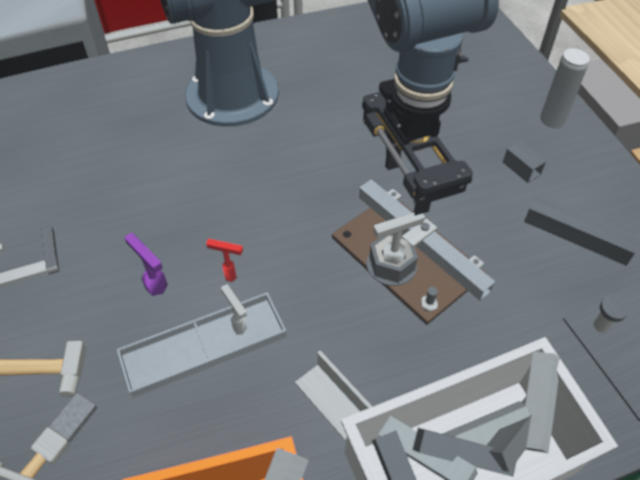

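Key stands in the socket (scene (397,232)), finger across the tube, and the smaller key stands unmoved at (234,302). Last numeric check, then hand in.

Run:
```python
from h import *
from rig import robot
T=np.load("T10.npy")
a=lambda p,q,z:(lambda P:np.degrees(np.arctan2(*(P[1]-P[0])[1::-1])))(plane("wrist",[p,q],z,T))
f=np.mean([a((281,189),(253,116),.05),a((311,178),(284,106),.05)]);t=np.mean([a((100,181),(455,46),.045),a((116,213),(463,83),.045)])
print("finger",f,"tube",t,"clamp",1.571+np.radians(t+90-f))
st(robot.get_obs());print(robot.hand_in())
```

```text
finger 112.44092054654122 tube 22.164018697323034 clamp 1.5661671510262816
t 17.6 p [0.5505 0.1554 0.3953] yaw 92.17 z [ 0.001  0.    -1.   ] F [-0.7 -1.  -0.7] M [-0.05 -0.08  0.04] w 0.087 q [ 0.08  0.47  1.58 -0.    1.1   0.04]
the job is handed in; nothing more can be done
None
```

I took the larger steel key from the tray and lowered it into the socket until it touched the floor. I then turned it clockwise about 88° (18° of that was play), let go, rose about 10 cm clear and handed the job in at 17.6 s.

- **Clamp:** the last wrist picture puts the finger at 112.4° and the tube at 22.2°. That gives a clamp reading of about 1.57 rad, so the finger is square across the tube.
- **Key:** it looks upright and seated in the socket in both views. I did not measure its tilt after release.
- **Smaller key:** it looks upright and unmoved in the scene picture. I did not measure its position again.
- **Gripper:** at the end it was open and reading only about 1 N, which is sensor noise. The forces read while turning stayed below 7 N.

No check failed. Two measurements disagreed slightly: the views placed the key and the socket up to about 5 mm apart. That was within what the jaws and the socket's taper could take up.

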